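# Zero the ring gauge, then hold its probe arm back

### The arm

A 6-joint arm with a two-finger parallel gripper is mounted at the origin on the work surface. World frame = base frame: x ahead of the robot, y to its left, z up, the work surface at z = 0. Lengths are in m, angles in rad, forces in N, time in s.
With the tool pointing down it reaches from about 0.275 to 0.825 m from the base axis. Payload 4.9 kg.
Tool frame: the origin (TCP) lies midway between the tips of the shut fingers; the grasp point (between the pads) lies 19 mm behind it; z points along the fingers, y is the direction in which the jaws open and shut (so a half turn about z gives the same grasp; the last joint's range is limited). The gripper opens to 85 mm and grips with 20 to 120 N. Pads are 22 mm wide; open, the fingers measure 114 mm over their backs; the gripper's body (76 mm by 85 mm) begins 54 mm behind the grasp point. The pads swing forward as they close: fully open they stand 13 mm farther back than shut.
Start: joints at [-1.467, 0.326, -0.193, 1.052, 0, 1.437], TCP at [0.13, -0.535, 0.231] pointing down, gripper open.
Joint ranges: [-2.65, 2.65], [-0.97, 1.79], [-1.3, 1.35], [-1.93, 2.1], [-1.47, 1.37], [-3.14, 3.14]. Speed limits (rad/s): [2.57, 2.57, 3.14, 3.14, 3.14, 3.14].

### API

Orientations are given as a rotation vector (axis times angle).
In Python, from cell import * gives the robot as it stands. The module is installed in compiled form; this text tells all that it offers.
- The arm moves only by the tool drive_tool, never from a script. Its argument "deltas" is a list of rows, each a list of 3 entries, a list of its own where there are three numbers: the shift along the tool's x, y, z in mm, then the turn about the tool's z in degrees, then the opening, from -1 (shut) to 1 (fully open). A call has 1 to 12 rows; each row is the pose to reach, as a shift and turn from the pose commanded when the call began, along the tool's axes at that moment; what a row does not reach only later rows make up. A row lasts 1/10 s, in which the tool goes at most 50 mm and 8.59 degrees, less where a joint would pass 70% of its speed; a pose out of reach is approached as far as the arm can. A call with a gripper value outside its range is refused whole. The fingers move at their own pace and stop on an object; the grip force is fixed at half the most. Time passes only in rows, so rows that repeat a pose let the fingers close. It gives the time, the measured TCP pose, the force and the opening at its end, in the units of the state.
- observe(): the state, without advancing time (a new reading comes with each control period).
- get_image(name): name is "side" or "top"; returns a dict with "image" (480x640x3 uint8, red, green, blue), "range_z" (480x640 float32, m along the optical axis (not along the pixel's ray), 0 where there is no reading), "fov_y" (degrees; the focal length in pixels is half the picture's height over the tangent of half this angle, whatever the lens; pixels are square), "cx", "cy" (the principal point, pixels), "cam_to_world" (4x4, takes a point from camera to world coordinates). Camera axes: x right, y up, looking along -z (the intrinsics and any distortion apply to the point x, -y, -z); pixel columns grow to the right and rows downward; lengths in m; the calibration is good to about 2 mm. A picture is of the moment at which its call begins.
- finish_job(): hands the job in, once; it reports no verdict.
The state is a dict: "time_s": time; "joint_pos": joint angles; "qvel": joint speeds; "effort": joint torques, N m; "tool_pos": TCP position; "orientation": TCP orientation; "wrist_force": force on the tool from outside, world axes, zero at the start; "moment": the same for the moment, N m; "finger_gap": finger opening in m.
Only numpy, scipy, OpenCV 4.12 (cv2) and the standard library are available. Lean on these libraries where they do the work, as an engineer would, in place of code of your own. Each camera call takes 0.05 s, during which the arm holds its last target.

### The job

Get the bearing-ring gauge ready for a ring change: press its zero plunger fully down to its stop and let it spring back up, then swing the gauge's sprung probe arm away from the ring, all the way back to its stop, and hold it there against its spring. The program finishes while still holding the arm at the stop with the gripper's fingers; do not let go. Leave the ring, the box with the adjusting dial and everything else on the bench where they are and alone.

Things in the scene. Friction and masses are not known exactly. Their poses are not given: they have to be found in the camera images.
- plunger_top (a point): centre of the top of the zero plunger's head: a black mushroom head, 32 mm diameter and 11 mm thick, on a 14 mm steel stem, standing up out of a grey box (80 x 80 x 45 mm high, fixed to the table). Its top is 79 mm above the table when up. It may be on the left or the right of the gauge. Pressed straight down it travels 12 mm against a spring (3 N at the top, 9 N at the bottom)
- plunger (a joint): travel of the zero plunger in m: 0 up, 0.012 fully down at its stop; springs back up when released
- dial_box: a grey box of the same size (80 x 80 x 45 mm, fixed) that carries a low flat dial, 52 mm diameter, top 71 mm above the table, in place of the plunger; origin under the box's centre; not to be touched
- gauge: the ring gauge, fixed to the table: dark stone base 220 (its x) x 300 (its y) x 40 mm high, origin at the centre of its underside, z up. On it a rotary table (90 mm diameter, top at 65 mm) centred at x +56, y +40 mm, and the pivot body at x +20, y -90 mm, which carries the probe arm; a white box beside it reaches 85 mm above the table. A steel stop pin, 12 mm diameter, stands on the base beside the arm's swing, 63 mm from the pivot, with its top 120 mm above the table
- pivot (a point): point on the probe arm's vertical turning axis, above the pivot body (146 mm above the table, 14 mm above the arm's round hub); axes as the gauge's
- post (a point): on the axis of the finger post, 21 mm below the post's top: an upright round steel post 12 mm diameter, 45 mm tall, on top of the free end of the aluminium probe arm, 130 mm from the turning axis (bar 16 mm wide, 12 mm thick; its top is 122 mm above the table, the post's top 167 mm). Below the arm's end hangs the thin probe, beside the ring. At rest the arm points along the gauge's +y from the pivot; this frame turns with the arm, its y pointing from the pivot to the post
- swing (a joint): angle of the probe arm in rad: 0 at rest by the ring, 0.96 at the stop. It grows anticlockwise seen from above, so that the post goes from the gauge's +y direction towards its -x side. A spring pulls it back to 0: about 3 N at the post at rest, 7.5 N at the stop
- ring: loose steel bearing ring, 60 mm outside, 40 mm bore, 22 mm high, lying on the gauge's rotary table; origin at the centre of its underside; stays where it is
- block: loose steel setting block 35 x 30 x 30 mm standing on the stone base; origin under its centre; stays where it is
- pen: loose black pen, 140 mm long along its x, 10 mm thick, lying on the table between robot and gauge; stays
- brush: loose small hand brush lying on the table; stays
- jar: loose closed jar, 50 mm diameter, 70 mm high; stays
- carton: loose cardboard carton 100 x 80 x 50 mm; stays
Things that resemble listed ones, but are neither listed nor needed, are in the scene too. Leave any blue look-alike of the part that bears plunger_top alone.

How it is judged:
On the way, in this order (a step that is already met when the one before it is completed fails the run):
1. the zero plunger is pressed fully down to its stop (value of joint plunger above 0.0105 m), for 0.1 s.
2. the zero plunger is let up again, before the arm is swung (value of joint plunger below 0.002 m and value of joint swing below 0.3 rad), for 0.1 s.
At the end, for the whole second after the job is handed in: the probe arm stands within 0.06 rad of its stop (0.96 rad), held there by the fingers with more than 2 N; the plunger is up (within 2 mm); ring and block within 10 mm and the other loose things within 20 mm of where they were (value of joint swing above 0.9 rad and contact force between the fingers and swing above 2 N and value of joint plunger below 0.002 m and distance of each of ring, block from where it was at the start of the episode below 0.01 m and distance of each of pen, brush, jar, carton from where it was at the start of the episode below 0.02 m); the arm keeps its last pose, push and grip.
It fails at once if the ring or the setting block is disturbed (moved over 10 mm) (distance of any of ring, block from where it was at the start of the episode above 0.01 m).
It fails at once if another loose thing is disturbed (moved over 20 mm) (distance of any of pen, brush, jar, carton from where it was at the start of the episode above 0.02 m).
It fails at once if the dial box is pressed by the gripper or arm (over 2 N) (contact force between any of the fingers, the arm and dial_box above 2 N).
It also fails if it takes over 51 s, if anything falls off the work surface, if the arm or the gripper's body presses on something with over 40 N, if the wrist force passes 120 N, or if a joint passes its speed limit or range.

## Working session

There is one attempt and no reset: what is moved stays moved. The work goes in short steps, Python scripts to look and compute and a tool call to move; the robot and the scene stay as the last step left them, time stands still between calls to the robot, and variables do not carry over. Pictures are saved under pics/ and viewed, and the job is handed in when it is done.

Besides the shell and the picture viewer there is one more tool, called after "Emit:" as name(argument=value, ...) on one line, values as JSON. drive_tool: Moves the arm, as the interface text tells. Its arguments: {"type":"object","properties":{"deltas":{"type":"array"}},"required":["deltas"]}

```bash
mkdir -p pics
cat > h.py <<'E'
from cell import *
import numpy as np, cv2
def grab(n,tag):
    d=get_image(n); cv2.imwrite(f'pics/{tag}.png',d['image'][:,:,::-1]); np.savez(f'{tag}.npz',**{k:d[k] for k in d}); return d
def pts(d):
    h,w=d['range_z'].shape; f=h/2/np.tan(np.radians(d['fov_y'])/2)
    v,u=np.mgrid[:h,:w]; z=d['range_z']
    P=np.stack([(u-d['cx'])/f*z,-(v-d['cy'])/f*z,-z,np.ones_like(z)],-1)
    return (P@np.array(d['cam_to_world']).T)[...,:3]
E
python3 - <<'E'
from h import *
for n in('top','side'):
    d=grab(n,n+'0'); print(n,[k for k in d],d['fov_y'],d['cx'],d['cy'],np.round(d['cam_to_world'],3))
print(observe())
E
```

```text
top ['image', 'range_z', 'fov_y', 'cx', 'cy', 'cam_to_world'] 54.07796291908736 324.4440329137679 239.402041505173 [[-0.016  0.997 -0.072  0.434]
 [-1.    -0.014  0.021  0.165]
 [ 0.019  0.072  0.997  1.432]
 [ 0.     0.     0.     1.   ]]
side ['image', 'range_z', 'fov_y', 'cx', 'cy', 'cam_to_world'] 46.195654863009025 327.964179001919 245.813729315892 [[-0.992  0.047 -0.115  0.364]
 [-0.123 -0.526  0.841  1.226]
 [-0.021  0.849  0.528  0.803]
 [ 0.     0.     0.     1.   ]]
{'time_s': 0.1, 'joint_pos': array([-1.46721704e+00,  3.26863281e-01, -1.93491089e-01,  1.05196880e+00,
        1.29266996e-06,  1.43659524e+00]), 'qvel': array([ 0.00068199, -0.00114915,  0.00258822, -0.00022218,  0.00180196,
       -0.00051016]), 'effort': array([ 6.60954101e-04, -4.44242370e+01,  2.63037676e+01,  7.92015111e-03,
       -1.81970613e-04,  3.70355394e-06]), 'tool_pos': array([ 0.12950791, -0.53400896,  0.23058091]), 'orientation': array([-3.11789991e+00, -3.72444184e-01, -3.87311077e-05]), 'wrist_force': array([ 0.0446532 , -0.02896757,  0.44560994]), 'moment': array([ 0.00445182, -0.06182509, -0.01563037]), 'finger_gap': 0.08538708274286075}
```

View pics/top0.png

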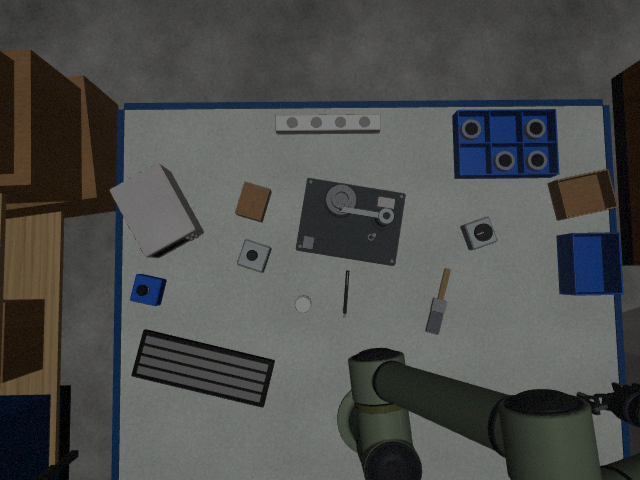

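View pics/side0.png

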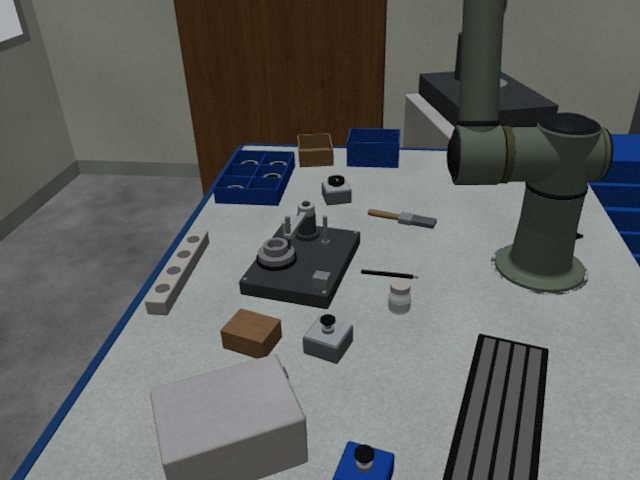

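Run:
```python
from h import *
d=dict(np.load('top0.npz')); P=pts(d)
im=d['image'][:,:,::-1]
c=cv2.resize(im[165:285,225:415],None,fx=4,fy=4,interpolation=cv2.INTER_CUBIC); c=cv2.convertScaleAbs(c,alpha=1.6); cv2.imwrite('pics/c0.png',c)
for n,(u,v) in dict(plbox=(252,256),hub=(385,216),post=(344,209),pin=(371,237),table=(341,199)).items():
    print(n); 
    for dv in range(-3,4): print([tuple(np.round(P[v+dv,u+du]*1000).astype(int).tolist()) for du in range(-3,4)])
s=dict(np.load('side0.npz'));im=s['image'][:,:,::-1]
c=cv2.resize(im[190:370,220:430],None,fx=3.3,fy=3.3,interpolation=cv2.INTER_CUBIC); cv2.imwrite('pics/c1.png',cv2.convertScaleAbs(c,alpha=1.4))
```

```text
plbox
[(496, 354, 80), (496, 353, 72), (495, 349, 79), (495, 346, 78), (496, 344, 76), (495, 340, 82), (495, 336, 86)]
[(493, 355, 78), (493, 352, 79), (492, 349, 81), (493, 346, 79), (492, 343, 80), (493, 340, 78), (493, 338, 74)]
[(490, 355, 79), (489, 351, 87), (490, 349, 80), (490, 346, 79), (490, 343, 78), (490, 341, 74), (489, 337, 81)]
[(487, 355, 79), (487, 352, 74), (487, 349, 77), (487, 346, 79), (487, 343, 81), (487, 341, 76), (487, 337, 82)]
[(484, 355, 76), (484, 351, 81), (484, 349, 79), (484, 347, 75), (484, 344, 75), (484, 341, 74), (484, 338, 74)]
[(481, 355, 79), (481, 352, 78), (481, 349, 79), (481, 346, 80), (481, 343, 77), (481, 340, 80), (481, 338, 77)]
[(478, 355, 78), (478, 351, 81), (478, 349, 78), (478, 346, 77), (478, 343, 78), (478, 340, 83), (478, 337, 79)]
hub
[(599, -24, 131), (599, -26, 131), (598, -28, 139), (598, -31, 139), (599, -34, 135), (598, -36, 141), (598, -39, 137)]
[(596, -23, 132), (596, -26, 132), (596, -28, 137), (595, -30, 142), (596, -34, 136), (595, -36, 139), (595, -39, 139)]
[(593, -23, 137), (593, -25, 139), (593, -28, 140), (593, -
[... 2108 characters left out ...]
68), (660, 86, 63), (660, 83, 66), (660, 80, 63), (660, 78, 65)]
[(657, 95, 63), (657, 92, 61), (657, 89, 66), (657, 86, 62), (656, 84, 66), (657, 81, 66), (657, 78, 64)]
[(654, 95, 67), (654, 92, 65), (653, 90, 67), (655, 86, 59), (654, 84, 65), (653, 81, 67), (653, 78, 68)]
[(652, 95, 61), (650, 93, 70), (651, 89, 64), (651, 86, 61), (650, 84, 67), (651, 81, 63), (650, 78, 67)]
[(648, 95, 65), (648, 93, 67), (647, 90, 67), (648, 86, 61), (649, 83, 60), (648, 81, 63), (648, 78, 63)]
[(645, 95, 65), (644, 93, 69), (645, 90, 67), (645, 87, 65), (645, 84, 63), (645, 81, 64), (645, 78, 62)]
[(643, 95, 60), (643, 92, 60), (642, 90, 66), (642, 87, 67), (642, 84, 63), (641, 81, 67), (642, 78, 66)]
```

View pics/c0.png

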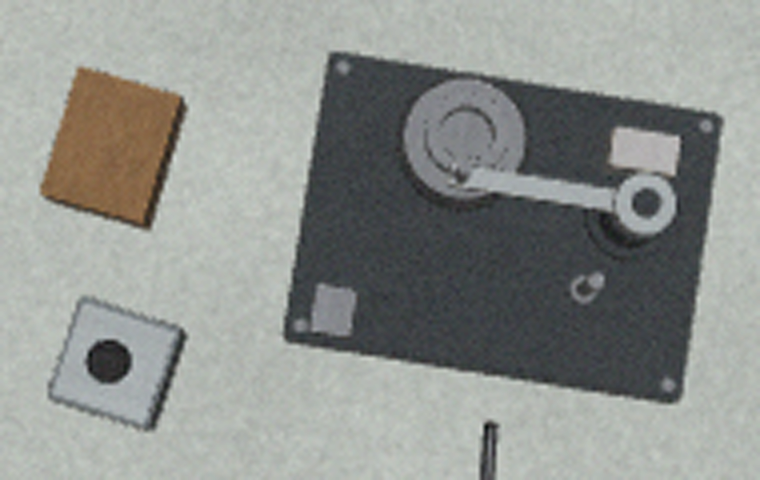

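View pics/c1.png

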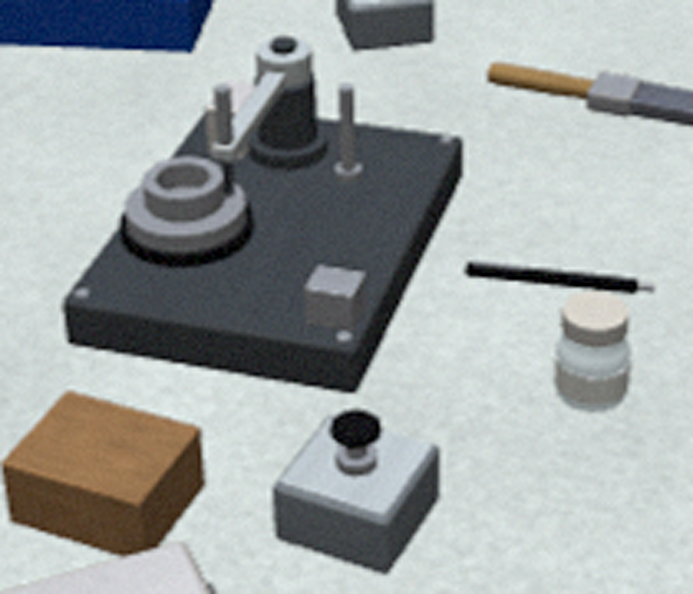

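Run:
```python
from h import *
d=dict(np.load('top0.npz')); s=dict(np.load('side0.npz'))
def reg(P,x,y,z,name,col=None):
    m=(abs(P[...,0]-x)<.03)&(abs(P[...,1]-y)<.03)&(P[...,2]>z[0])&(P[...,2]<z[1])
    q=P[m]*1000; print(name,len(q),'mean',q.mean(0).round(1),'mid',((np.percentile(q,3,axis=0)+np.percentile(q,97,axis=0))/2).round(1))
def ray(d,u,v,z):
    f=240/np.tan(np.radians(d['fov_y'])/2);T=d['cam_to_world'];r=T[:3,:3]@np.array([(u-d['cx'])/f,-(v-d['cy'])/f,-1]);o=T[:3,3];return (o+r*(z-o[2])/r[2])*1000
for d_,n in((d,'top'),(s,'side')):
    P=pts(d_)
    reg(P,.487,.347,(.068,.09),n+' plunger'); reg(P,.613,.095,(.145,.18),n+' post'); reg(P,.59,-.03,(.123,.15),n+' hub');reg(P,.538,.0,(.1,.13),n+' pin')
# plunger black mask
for d_,(u0,u1,v0,v1),n in((d,(240,265,245,268),'top'),(s,(315,342,308,330),'side')):
    g=cv2.cvtColor(d_['image'],cv2.COLOR_RGB2GRAY)[v0:v1,u0:u1]; m=(g<60).astype(np.uint8)
    M=cv2.moments(m,True);u=u0+M['m10']/M['m00'];v=v0+M['m01']/M['m00'];print(n,u,v,m.sum(),ray(d_,u,v,.079))
for n,u,v,z in[('hub',225+645/4,165+205/4,.132),('post',225+455/4,165+171/4,.167),('pin',225+597/4,165+279/4,.12),
 ('tbl',225+466/4,165+137/4,.087),('c1',225+332/4,165+53/4,.04),('c2',225+720/4,165+118/4,.04),('c3',225+682/4,165+401/4,.04),('c4',225+286/4,165+340/4,.04)]: print(n,ray(d,u,v,z).round(1))
for n,u,v,z in[('hub',220+285/3.3,190+45/3.3,.132),('post',220+223/3.3,190+88/3.3,.167),('pin',220+347/3.3,190+87/3.3,.12)]: print('side',n,ray(s,u,v,z).round(1))
```

```text
top plunger 98 mean [490.  346.7  77.7] mid [489.9 346.7  77.9]
top post 18 mean [613.8  93.9 162.6] mid [614.1  94.  157.1]
top hub 204 mean [591.9 -32.5 132.6] mid [592.1 -30.9 133.1]
top pin 19 mean [538.9   0.8 115.9] mid [539.3   0.7 115.1]
side plunger 147 mean [489.4 351.6  79.1] mid [489.5 349.8  77.8]
side post 57 mean [614.5  96.7 159.1] mid [615.2  95.2 157.7]
side hub 174 mean [591.9 -24.8 131.9] mid [592.6 -25.9 131.7]
side pin 44 mean [539.5   3.7 112.8] mid [539.6   3.4 112.6]
top 252.12 255.16 100 [489.22513589 345.65799182  79.        ]
side 327.36241610738256 319.9463087248322 149 [488.1897225  353.50509071  79.        ]
hub [590.  -35.1 132. ]
post [610.7  99.  167. ]
pin [539.7  -1.8 120. ]
tbl [646.5  86.4  87. ]
c1 [718.7 182.9  40. ]
c2 [ 665.9 -107.3   40. ]
c3 [454.4 -73.   40. ]
c4 [504.1 219.8  40. ]
side hub [590.5 -40.9 132. ]
side post [612.5  93.9 167. ]
side pin [5.368e+02 5.000e-01 1.200e+02]
```

```bash
cat >> h.py <<'E'
from scipy.spatial.transform import Rotation as R
def to(x,y,z):
    o=observe();M=R.from_rotvec(o['orientation']).as_matrix()
    return (M.T@(np.array([x,y,z])-o['tool_pos']*1000)).round(1)
def st():
    o=observe();M=R.from_rotvec(o['orientation']).as_matrix()
    print(o['time_s'],(o['tool_pos']*1000).round(1),'F',o['wrist_force'].round(2),'gap',o['finger_gap'],'yaxis deg',np.degrees(np.arctan2(M[1,1],M[0,1])).round(1),'j',o['joint_pos'].round(2)); return M
E
python3 - <<'E'
from h import *
print(st().round(3))
print(to(380,-150,260),to(489.5,348,260),to(489.5,348,130))
E
```

```text
0.1 [ 129.5 -534.   230.6] F [ 0.04 -0.03  0.45] gap 0.08538708274286075 yaxis deg -76.4 j [-1.47  0.33 -0.19  1.05  0.    1.44]
[[ 0.972  0.236 -0.   ]
 [ 0.236 -0.972  0.002]
 [ 0.    -0.002 -1.   ]]
[ 333.9 -314.2  -28.9] [ 557.6 -772.4  -28.1] [ 557.6 -772.2  101.9]
```

Emit:
drive_tool(deltas=[[[0,0,-30],0,-1],[[30,-30,-30],-6,-1],[[60,-60,-30],-12,-1],[[90,-90,-30],-18,-1],[[125,-120,-30],-24,-1],[[160,-150,-30],-30,-1],[[195,-180,-30],-36,-1],[[230,-215,-30],-42,-1],[[265,-250,-30],-48,-1],[[300,-285,-30],-56,-1],[[334,-314,-30],-62,-1],[[334,-314,-30],-66,-1]])

```text
time_s: 1.3
tool_pos: [0.3821, -0.1463, 0.2611]
orientation: [-2.4, -2.026, -0.002]
wrist_force: [0.2, -1.4, 0.3]
finger_gap: -0.0005
```

Run:
```python
from h import *
st();print(to(489.5,348,260),to(420,130,260))
```

```text
1.3 [ 382.1 -146.3  261.1] F [ 0.22 -1.43  0.33] gap -0.00045988278782676265 yaxis deg -9.7 j [-0.55  0.04 -0.47  1.06  0.    1.19]
[505.3  22.8   2. ] [278.7  -9.1   1.6]
```

Emit:
drive_tool(deltas=[[[40,0,0],0,-1],[[80,0,0],0,-1],[[120,0,0],0,-1],[[165,0,0],0,-1],[[210,0,0],0,-1],[[255,0,0],0,-1],[[300,5,0],0,-1],[[350,10,0],0,-1],[[400,14,0],0,-1],[[450,18,0],0,-1],[[490,22,0],0,-1],[[505,23,0],0,-1]])

```text
time_s: 2.5
tool_pos: [0.4939, 0.3455, 0.2602]
orientation: [-2.409, -2.015, 0.0]
wrist_force: [-0.3, -0.2, 0.4]
finger_gap: -0.0002
```

Emit:
drive_tool(deltas=[[[0,0,30],0,-1],[[0,0,70],0,-1],[[0,0,110],0,-1],[[0,0,140],0,-1],[[0,0,150],0,-1],[[0,0,150],0,-1]])

```text
time_s: 3.1
tool_pos: [0.4926, 0.3413, 0.1097]
orientation: [-2.413, -2.011, 0.006]
wrist_force: [0.1, 0.3, -0.3]
finger_gap: -0.0002
```

Run:
```python
from h import *
st();print(to(489.5,348,79))
for n in('top','side'):
    im=grab(n,n+'1')['image'][:,:,::-1]
    c=im[170:330,200:420] if n=='top' else im[190:370,220:440]
    cv2.imwrite(f'pics/{n}1c.png',cv2.convertScaleAbs(cv2.resize(c,None,fx=3,fy=3,interpolation=cv2.INTER_CUBIC),alpha=1.4))
```

```text
3.1 [492.6 341.3 109.7] F [ 0.1   0.26 -0.27] gap -0.00015260214786067702 yaxis deg -10.4 j [ 0.48  0.52 -0.22  0.83  0.    2.23]
[ 6.1 -4.2 30.7]
```

View pics/side1c.png

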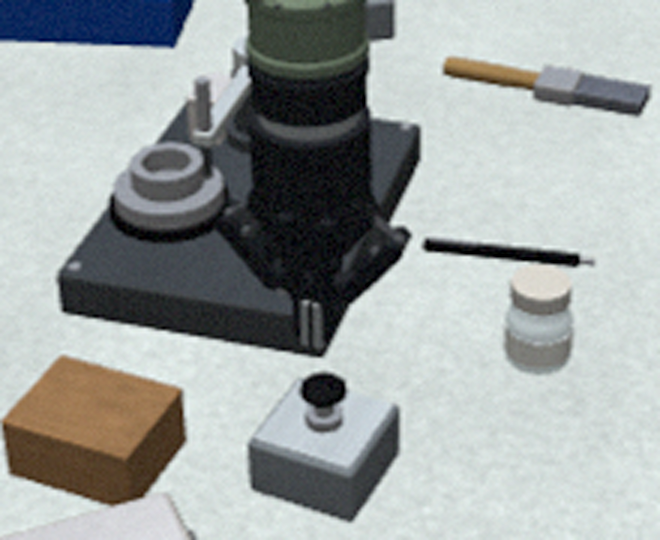

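View pics/top1c.png

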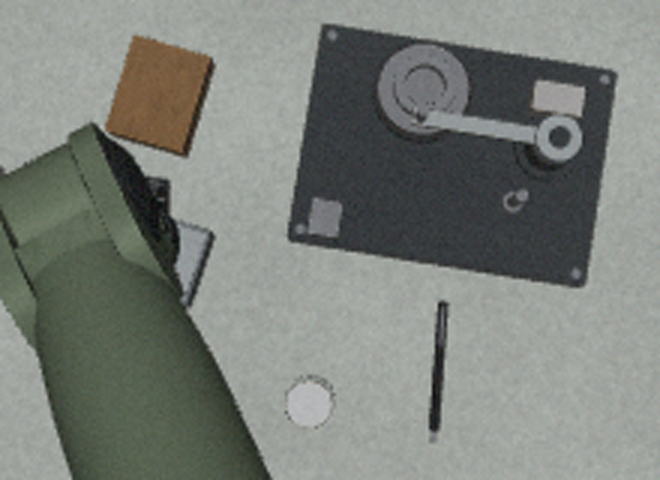

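Emit:
drive_tool(deltas=[[[6,-3,0],0,-1],[[6,-3,0],0,-1],[[6,-3,0],0,-1],[[6,-3,0],0,-1]])

```text
time_s: 3.6
tool_pos: [0.4922, 0.3486, 0.1119]
orientation: [2.413, 2.012, 0.002]
wrist_force: [0.2, -0.6, -1.1]
finger_gap: 0.0002
```

```bash
cat >> h.py <<'E'
def proj(d,p):
    f=240/np.tan(np.radians(d['fov_y'])/2);q=(np.linalg.inv(d['cam_to_world'])@np.r_[np.array(p)/1000,1])[:3]
    return np.round([d['cx']+f*q[0]/-q[2], d['cy']-f*q[1]/-q[2]],1)
E
python3 - <<'E'
from h import *
st()
d=grab('side','side2');im=d['image'][:,:,::-1]
t=observe()['tool_pos']*1000
print('tcp',proj(d,t),'plunger',proj(d,(489.5,348,79)))
cv2.imwrite(f'pics/side2c.png',cv2.convertScaleAbs(cv2.resize(im[260:360,270:380],None,fx=7,fy=7,interpolation=cv2.INTER_NEAREST),alpha=1.6))
E
```

```text
3.6 [492.2 348.6 111.9] F [ 0.19 -0.56 -1.12] gap 0.00016529349312196322 yaxis deg -10.4 j [ 0.49  0.52 -0.21  0.84 -0.    2.25]
tcp [325.4 305.4] plunger [327.1 318.2]
```

View pics/side2c.png

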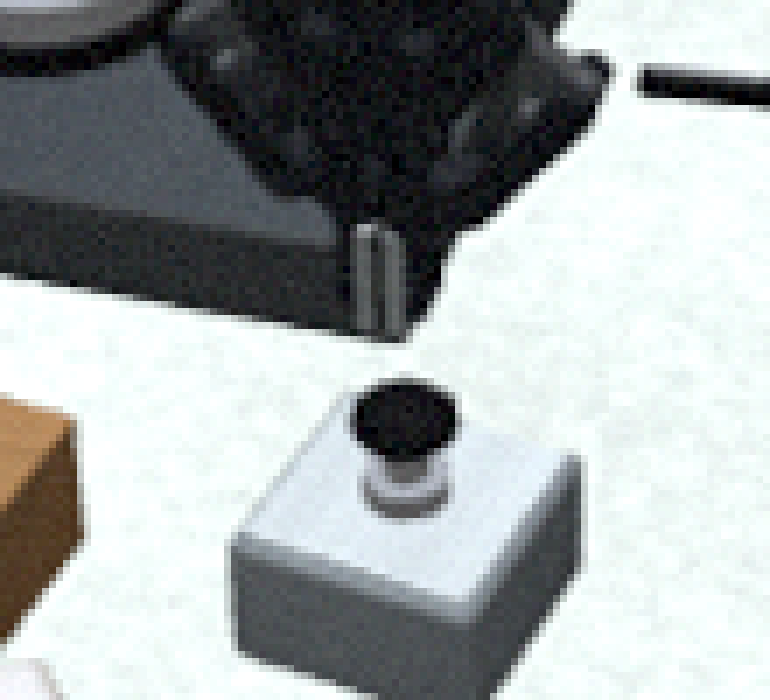

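Emit:
drive_tool(deltas=[[[-1,-3,8],0,-1],[[-1,-3,20],0,-1],[[-1,-3,30],0,-1],[[-1,-3,36],0,-1],[[-1,-3,41],0,-1],[[-1,-3,44],0,-1],[[-1,-3,44],0,-1],[[-1,-3,44],0,-1]])

```text
time_s: 4.45
tool_pos: [0.4881, 0.3475, 0.0676]
orientation: [-2.413, -2.011, 0.002]
wrist_force: [-3.3, -3.1, 9.2]
finger_gap: 0.0002
```

Emit:
drive_tool(deltas=[[[0,0,1],0,-1],[[0,0,2],0,-1],[[0,0,2],0,-1],[[0,0,2],0,-1]])

```text
time_s: 4.85
tool_pos: [0.4882, 0.3476, 0.067]
orientation: [2.413, 2.011, -0.001]
wrist_force: [-6.7, -3.4, 17.2]
finger_gap: -0.0005
```

Emit:
drive_tool(deltas=[[[0,0,2],0,-1],[[0,0,2],0,-1],[[0,0,2],0,-1]])

```text
time_s: 5.15
tool_pos: [0.4883, 0.3476, 0.0668]
orientation: [2.413, 2.011, 0.0]
wrist_force: [-10.2, -6.4, 30.6]
finger_gap: 0.0002
```

Run:
```python
from h import *
st()
d=grab('side','side3');im=d['image'][:,:,::-1]
cv2.imwrite(f'pics/side3c.png',cv2.convertScaleAbs(cv2.resize(im[260:360,270:380],None,fx=7,fy=7,interpolation=cv2.INTER_NEAREST),alpha=1.6))
```

```text
5.15 [488.3 347.6  66.8] F [-10.21  -6.35  30.55] gap 0.00015206130252538454 yaxis deg -10.4 j [ 0.5   0.57 -0.27  0.74 -0.    2.25]
```

View pics/side3c.png

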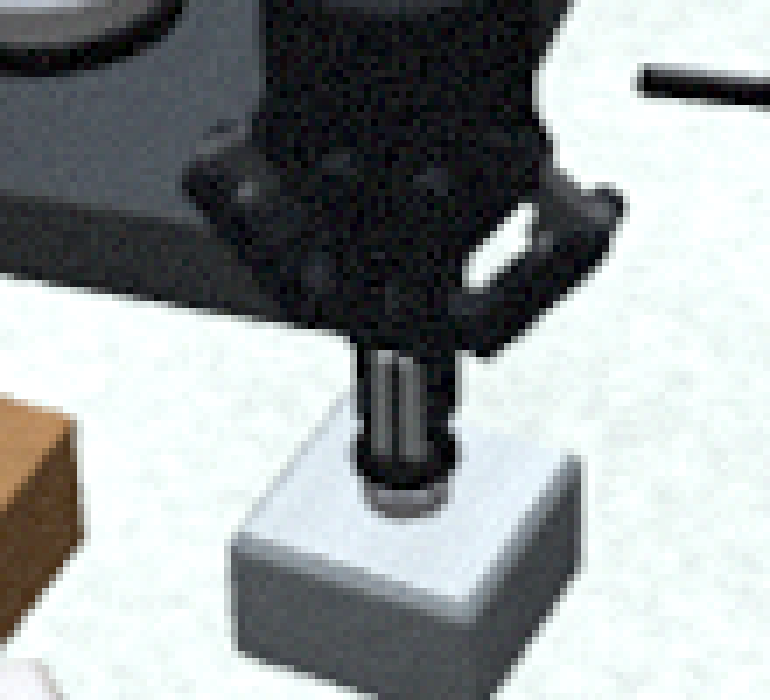

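The side view shows the head pressed down onto its collar at crop pixel (405,480), and the force is rising stiffly at z=67 mm, so the plunger is at its stop. I'll retract next.

Emit:
drive_tool(deltas=[[[0,0,-6],0,-1],[[0,0,-14],0,-1],[[0,0,-22],0,-1],[[0,0,-30],0,-1],[[0,0,-60],0,-1],[[0,0,-100],0,-1],[[0,0,-140],0,-1],[[0,0,-170],0,-1],[[0,0,-175],0,-1],[[0,0,-175],0,-1],[[0,0,-175],0,-1]])

```text
time_s: 6.3
tool_pos: [0.4882, 0.3475, 0.2368]
orientation: [-2.413, -2.011, 0.003]
wrist_force: [-0.1, 0.1, -0.8]
finger_gap: 0.0002
```

Run:
```python
from h import *
st()
print(to(612.4,92,240),to(612.4,92,133))
d=grab('side','side4');im=d['image'][:,:,::-1]
cv2.imwrite(f'pics/side4c.png',cv2.convertScaleAbs(cv2.resize(im[200:360,220:380],None,fx=4,fy=4,interpolation=cv2.INTER_CUBIC),alpha=1.6))
```

```text
6.3 [488.2 347.5 236.8] F [-0.06  0.14 -0.75] gap 0.00022822408808206537 yaxis deg -10.4 j [ 0.5   0.42 -0.04  1.11  0.    2.25]
[-229.   168.2   -3.2] [-228.8  168.4  103.8]
```

View pics/side4c.png

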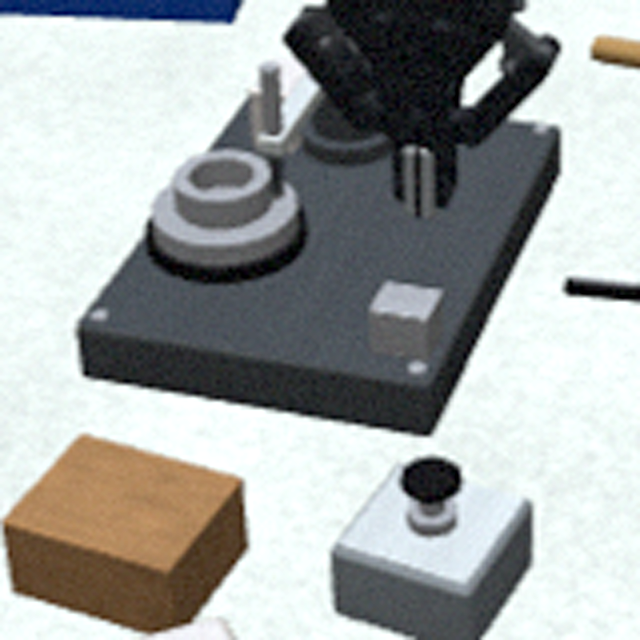

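Emit:
drive_tool(deltas=[[[-40,30,0],0,0],[[-80,60,0],0,0],[[-120,90,0],0,0],[[-160,120,0],0,0],[[-200,145,0],0,0],[[-229,168,0],0,0],[[-229,168,0],0,0],[[-229,168,0],0,0],[[-229,168,0],0,0],[[-229,168,0],0,0]])

```text
time_s: 7.35
tool_pos: [0.612, 0.0937, 0.2378]
orientation: [-2.411, -2.013, 0.001]
wrist_force: [0.5, 0.1, -0.3]
finger_gap: 0.0427
```

Run:
```python
from h import *
st()
print(to(612.4,92,133))
d=grab('side','side5');im=d['image'][:,:,::-1]
t=observe()['tool_pos']*1000
print('tcp',(proj(d,t)-[220,140])*4,'post top',(proj(d,(612.4,92,167))-[220,140])*4)
cv2.imwrite(f'pics/side5c.png',cv2.convertScaleAbs(cv2.resize(im[140:290,220:380],None,fx=4,fy=4,interpolation=cv2.INTER_CUBIC),alpha=1.6))
```

```text
7.35 [612.   93.7 237.8] F [ 0.49  0.11 -0.26] gap 0.042748493204279925 yaxis deg -10.3 j [0.03 0.45 0.02 1.13 0.   1.78]
[ -1.6   0.8 104.8]
tcp [263.6 197.2] post top [270.8 305.2]
```

View pics/side5c.png

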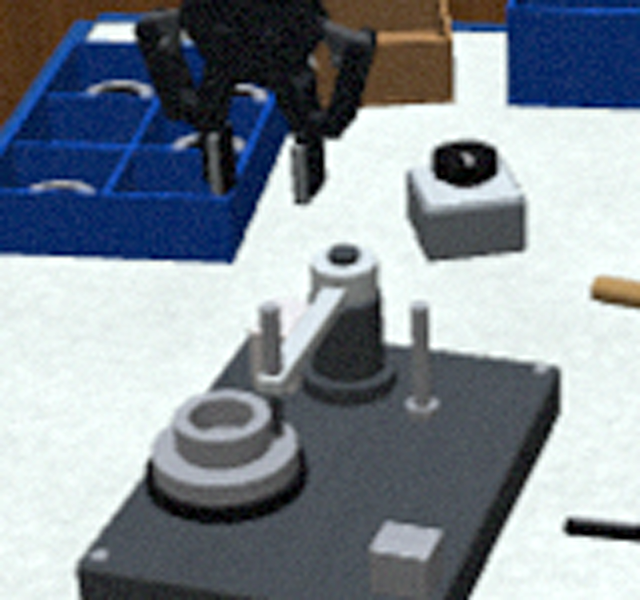

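Emit:
drive_tool(deltas=[[[-1,1,30],0,0],[[-1,1,55],0,0],[[-1,1,75],0,0],[[-1,1,92],0,0],[[-1,1,102],0,0],[[-1,1,102],0,0],[[-1,1,102],0,-0.35],[[-1,1,102],0,-0.35],[[-1,1,102],0,-0.35]])

```text
time_s: 8.3
tool_pos: [0.6143, 0.0913, 0.1374]
orientation: [2.412, 2.011, 0.002]
wrist_force: [-0.5, -0.7, 1.3]
finger_gap: 0.0277
```

Run:
```python
from h import *
st()
d=grab('side','side6');im=d['image'][:,:,::-1]
cv2.imwrite(f'pics/side6c.png',cv2.convertScaleAbs(cv2.resize(im[170:270,220:340],None,fx=6,fy=6,interpolation=cv2.INTER_CUBIC),alpha=1.6))
```

```text
8.3 [614.3  91.3 137.4] F [-0.48 -0.7   1.26] gap 0.02774628982606833 yaxis deg -10.4 j [ 0.03  0.53 -0.13  0.91 -0.    1.78]
```

View pics/side6c.png

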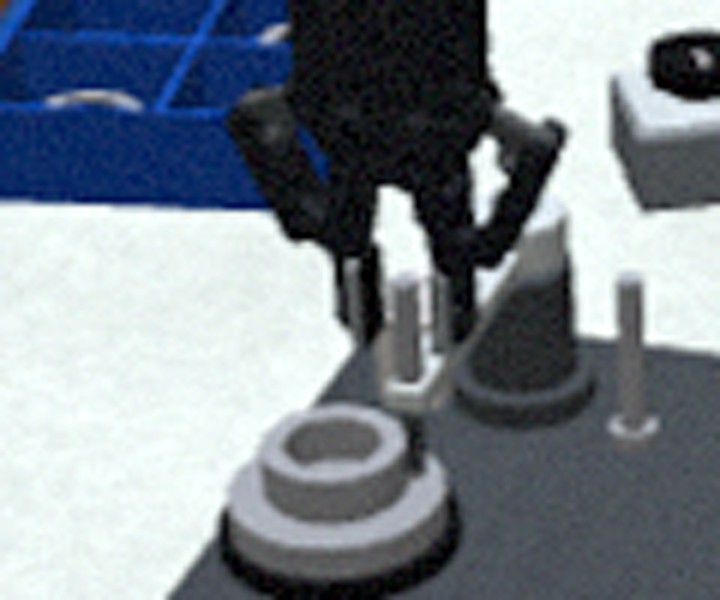

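Emit:
drive_tool(deltas=[[[2,-1,4],0,-0.6],[[2,-1,4],0,-0.6],[[2,-1,4],0,-0.6],[[2,-6,4],-3,-0.6],[[1,-15,4],-7,-0.6],[[-1,-25,4],-11,-0.6],[[-4,-37,4],-16,-0.6],[[-8,-49,4],-22,-0.6],[[-13,-60,4],-28,-0.6],[[-19,-70,4],-33,-0.6],[[-25,-79,4],-37,-0.6],[[-28,-84,4],-40,-0.6]])

```text
time_s: 9.55
tool_pos: [0.528, 0.0787, 0.1329]
orientation: [1.575, 2.714, 0.004]
wrist_force: [6.3, -0.9, -3.0]
finger_gap: 0.0168
```

Run:
```python
from h import *
M=st();print(M.round(3))
a=np.radians(135); 
for deg in (130,135,137): 
    a=np.radians(deg);print(deg,to(590+130*np.cos(a),-36+130*np.sin(a),134))
d=grab('side','side7');im=d['image'][:,:,::-1]
cv2.imwrite(f'pics/side7c.png',cv2.convertScaleAbs(cv2.resize(im[170:300,220:380],None,fx=5,fy=4.5,interpolation=cv2.INTER_CUBIC),alpha=1.6))
```

```text
9.55 [528.   78.7 132.9] F [ 6.32 -0.85 -3.  ] gap 0.01680647262549395 yaxis deg 29.7 j [ 0.01  0.38 -0.38  0.8   0.    1.06]
[[-0.496  0.868  0.005]
 [ 0.868  0.496  0.   ]
 [-0.002  0.004 -1.   ]]
130 [ -2.4 -26.2  -1.2]
135 [ -4.9 -37.2  -1.2]
137 [ -6.2 -41.6  -1.3]
```

View pics/side7c.png

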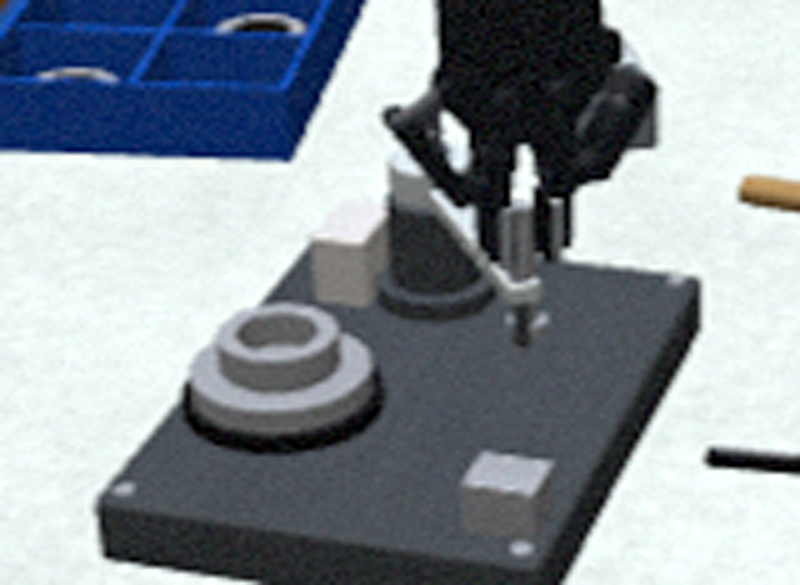

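Emit:
drive_tool(deltas=[[[0,-8,0],-3,-0.6],[[-1,-16,0],-7,-0.6],[[-2,-24,0],-10,-0.6],[[-3,-31,0],-13,-0.6],[[-5,-37,0],-15,-0.6],[[-5,-37,0],-15,-0.6],[[-5,-37,0],-15,-0.6]])

```text
time_s: 10.3
tool_pos: [0.4991, 0.0572, 0.1332]
orientation: [1.21, 2.895, 0.008]
wrist_force: [5.2, 3.4, -3.1]
finger_gap: 0.0174
```

Run:
```python
from h import *
st()
t=observe()['tool_pos']*1000-[590,-36,0];print(np.hypot(*t[:2]),np.degrees(np.arctan2(t[1],t[0])))
```

```text
10.3 [499.1  57.2 133.2] F [ 5.18  3.37 -3.11] gap 0.01742292357341432 yaxis deg 44.6 j [-0.03  0.33 -0.47  0.77  0.    0.76]
130.1937558333923 134.31005265787053
```

Emit:
drive_tool(deltas=[[[0,-2,0],0,-0.6],[[0,-4,0],-1,-0.6],[[0,-4,0],-1,-0.6],[[0,-4,0],-1,-0.6]])

```text
time_s: 10.7
tool_pos: [0.4972, 0.0552, 0.1332]
orientation: [1.183, 2.905, 0.011]
wrist_force: [9.6, 5.7, -4.3]
finger_gap: 0.017
```

Emit:
drive_tool(deltas=[[[0,-1,0],0,-0.6],[[0,-3,0],0,-0.6],[[0,-3,0],0,-0.6],[[0,-3,0],0,-0.6]])

```text
time_s: 11.1
tool_pos: [0.4969, 0.0549, 0.1334]
orientation: [1.181, 2.904, 0.019]
wrist_force: [14.1, 12.6, -8.6]
finger_gap: 0.0172
```

Run:
```python
from h import *
st()
t=observe()['tool_pos']*1000-[590,-36,0];print(np.hypot(*t[:2]),np.degrees(np.arctan2(t[1],t[0])))
for n in('side','top'):
    d=grab(n,n+'8');im=d['image'][:,:,::-1]
    c=im[170:300,220:380] if n=='side' else im[165:325,225:415]
    cv2.imwrite(f'pics/{n}8c.png',cv2.convertScaleAbs(cv2.resize(c,None,fx=4,fy=3.7,interpolation=cv2.INTER_CUBIC),alpha=1.6))
st()
```

```text
11.1 [496.9  54.9 133.4] F [14.09 12.56 -8.56] gap 0.017174504067663084 yaxis deg 45.7 j [-0.04  0.32 -0.48  0.76  0.01  0.73]
130.1129080388725 135.69067022248962
11.2 [496.9  54.9 133.4] F [14.29 12.69 -8.59] gap 0.017031575229276483 yaxis deg 45.7 j [-0.04  0.32 -0.48  0.76  0.01  0.73]
```

View pics/side8c.png

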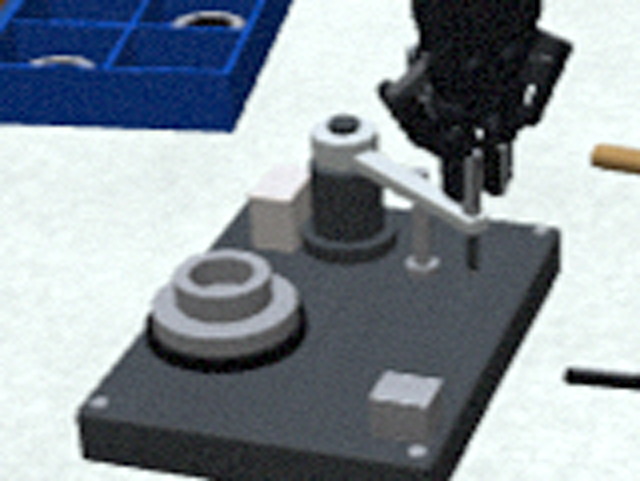

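View pics/top8c.png

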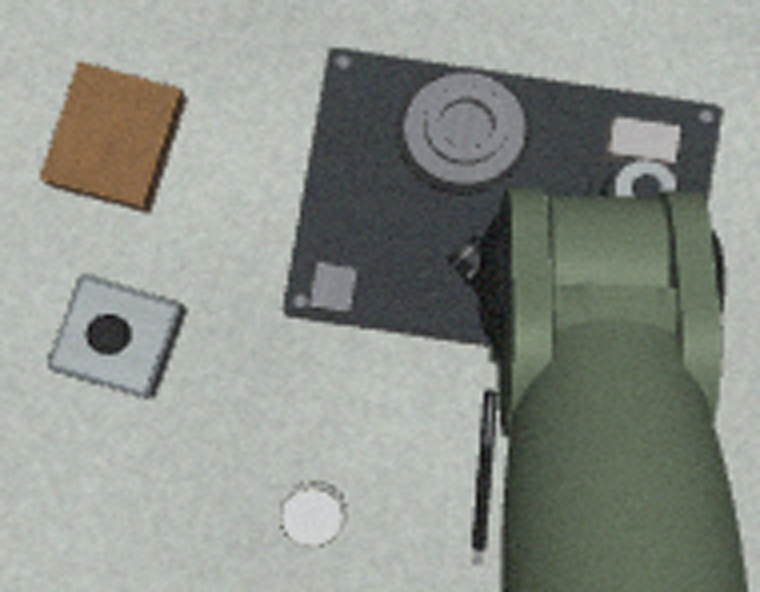

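The side view shows the bar lying against the stop pin (crop pixel (425,215)) with the post (470,180) between the pads. The top view shows the ring, block and other visible loose things where they were. Force is steady at about 19 N, with no further travel.

```bash
python3 -c "
from h import *
st();print(finish_job());st()"
```

```text
11.2 [496.9  54.9 133.4] F [14.29 12.69 -8.59] gap 0.017031575229276483 yaxis deg 45.7 j [-0.04  0.32 -0.48  0.76  0.01  0.73]
the job is handed in; nothing more can be done
None
the job is handed in; nothing more can be done
```

I pressed the zero plunger to its stop and let it spring back. Then I swung the probe arm back to its stop, and the job was handed in at 11.2 s with the fingers still holding it there.

- **Plunger:** I pressed it with the fingers shut until the tip stopped at z = 67 mm. There the force rose steeply, from 9 N to 31 N, with almost no more travel. The side camera afterwards showed it back up.
- **Probe arm:** I swung it with the finger post between the pads, following its arc. At the end the TCP stood at about 55.7° of swing by my pose estimate (the stop is 55.0°), and the side picture showed the bar against the stop pin. A further 3 mm of commanded push moved the tool only 0.4 mm, and the sideways push held steady at about 19 N.
- **Other things:** In the last pictures the ring, block, pen, jar and carton looked unmoved, by eye only. The brush was only partly in view in the last close-up. The arm did not go near the dial box.

No check failed or disagreed. The positions came from two cameras that differed by a few millimetres. I had no direct reading of the plunger or swing joints, and the hand-in gives no verdict.

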